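# Reassemble the filter holder of the suction unit

### The arm

A 7-joint arm with a two-finger parallel gripper is mounted at the origin on a cart in front of the work surface, level with it; the furniture and walls round the work are solid. World frame = base frame: x ahead of the robot, y to its left, z up, the work surface at z = 0. Lengths are in m, angles in rad, forces in N, time in s.
With the tool pointing down it reaches from about 0.4 to 0.875 m from the base axis. Payload 6.5 kg.
Tool frame: the origin (TCP) lies at the very end of the fingers, on their centre line; the grasp point (between the pads) lies 19 mm behind it (ctrl.tcp_to_grasp is the z of the grasp point in the tool frame, in m); z points along the fingers, y is the line along which they close (so a half turn about z gives the same grasp; the last joint's range is limited). The gripper opens to 85 mm and grips with 20 to 120 N. Pads are 22 mm wide; open, the fingers measure 114 mm over their backs; the gripper's body (76 mm by 85 mm) begins 54 mm behind the grasp point. The pads swing forward as they close: fully open they stand 13 mm farther back than shut.
Start: joints at [1.118, 0.536, -0.004, 1.538, 0.003, 1.067, -0.071], TCP at [0.245, -0.602, 0.231] pointing down, gripper open.
Joint ranges: [-2.7, 2.7], [-0.37, 2.16], [-1.27, 1.26], [0.24, 2.4], [-1.31, 4.45], [0.19, 1.91], [-2.76, 2.76]. Speed limits (rad/s): [2.39, 2.39, 3.14, 3.14, 3.14, 3.14, 3.14].

### API

Orientations are given as [roll, pitch, yaw] about the fixed x, y, z axes, in that order (R = Rz(yaw) Ry(pitch) Rx(roll)).
In Python, from bench import ctrl gives the robot as it stands.
- The arm moves only by the tool move_arm, never from a script. Its argument "moves" is text: rows parted by semicolons, each of 7 numbers parted by spaces: the turn, a rotation vector about the world's x, y, z in units of 8 degrees (1.0 is 8 degrees), then the shift along the world's x, y, z in mm, then the finger opening in mm, from 0 to 85.4. In form: ax ay az dx dy dz claw; .... A call has 1 to 12 rows; each row shifts and turns the commanded pose from where the row before left it; what a row does not reach is not made up. A row lasts 1/8 s, in which the tool goes at most 62.5 mm and 10.7 degrees, less where a joint would pass 70% of its speed; a pose out of reach is approached as far as the arm can. A call with a gripper value outside its range is refused whole. The fingers move at their own pace and stop on an object; "squeeze" is the grip in N (left out, the last holds). Time passes only in rows, so rows that do not move let the fingers close. It gives the time, the measured TCP pose, the force, the opening and the grip force at its end, in the units of the state.
- ctrl.observe(): the state, without advancing time (a new reading comes with each control period).
- ctrl.snapshot(name): name is "side" or "top" or "wrist"; returns a dict with "frame" (384x512x3 uint8, red, green, blue), "camera_matrix" (3x3 intrinsics, pixels), "extrinsics" (4x4, takes a point from world to camera coordinates). Camera axes: x right, y up, looking along -z (the intrinsics and any distortion apply to the point x, -y, -z); pixel columns grow to the right and rows downward; lengths in m; the calibration is good to about 2 mm. A picture is of the moment at which its call begins. There is no depth.
- ctrl.close_job(): hands the job in; it is judged then, once.
The state is a dict: "time_s": time; "joints": joint angles; "qd": joint speeds; "tau": joint torques, N m; "tool_pos": TCP position; "tcp_rot": TCP orientation; "force": force on the tool from outside, world axes, zero at the start; "torque": the same for the moment, N m; "finger_gap": finger opening in m; "grip_force": force on a finger pad.
Only numpy, scipy, OpenCV 4.12 (cv2) and the standard library are available. Lean on these libraries where they do the work, as an engineer would, in place of code of your own. Each camera call takes 0.05 s, during which the arm holds its last target. There are 200 camera calls.

### The job

Put the filter holder together on its post: first the green filter, then the white spacer ring on top of it, then the blue clamp cap. Bring the cap's slot over the post's T-shaped head - feel for the right angle, never force it (stay well under 25 N) - then press the cap down against the spring, turn it about 75 degrees clockwise (seen from above), and let it come up so that it is locked and holds the stack clamped. Leave the two glass vials and the thermometer beside it where they are.

Things in the scene. Friction and masses are not known exactly. Their poses are not given: they have to be found in the camera images.
- base: Grey round foot of the filter holder, 90 mm across, 20 mm high, fixed to the couch; origin at the centre of its underside, z up, +x toward the steel hose barb (reaches 62 mm from the centre). Over it, on a spring, a 60 mm round aluminium seat, top 34 mm above the origin when up. In the centre a steel post, 28 mm thick up to 52 mm above the origin, then an 8 mm neck and the T-head.
- head (a point): Centre of the flat top of the post's T-head, 72 mm above the foot's origin; axes: the foot's. The head is a brass bar 28 mm long, 8 mm wide, 6 mm high. Its direction is NOT reported: long side -0.35 to 1.65 rad counter-clockwise (from above) of the foot's x axis (or half a turn on) and is not turned by handling. At a wrong angle the cap rests on this top, which gives 1 mm per 6 N, 3 mm at most.
- seat (a joint): Travel of the sprung seat downwards in m: 0 up, 0.0095 at its hard stop. Spring force 4 N at once, then 1.2 N per mm: about 9 N at 4 mm, 13 N at 8 mm, 15 N at the stop, less up to 2 N for the weight of the parts. Locked by the cap it stays at about 0.004.
- filter: Green filter puck with white pleats, ring 62 mm outside, 34 mm bore, 14 mm high; origin at the centre of its underside, z up, same either way round. Its place: on the seat, underside 34 mm above the foot's origin. About 50 g.
- spacer: White plastic spacer ring, 48 mm outside, 34 mm bore, 16 mm high; origin at the centre of its underside, z up. Its place: on the filter, underside 48 mm above the foot's origin. About 40 g.
- cap: Blue clamp cap, 60 mm long (x), 46 mm wide (y), 18 mm high, 50 g; origin at the centre of its underside, z up. Slot along the bar, it drops over the head onto the spacer (underside 64 mm above the foot's origin). Press till the seat is 7 to 9 mm down, turn 75 degrees (1.31 rad) clockwise from above (stops end it at 85), let go: it rises and locks, underside at about 60 mm.
- slot (a point): Centre of the cap's through slot, on top of its 6 mm plate; slot 36 mm long (cap x), 12.4 mm wide (cap y), so the head's bar, well centred, enters within about 0.15 rad. On the plate beside it: ridges 2.5 mm high that the head must be clear of when turning, then notches at plate level where the bar comes to rest, then tall white stops.
- wings (a point): Midway between the tops of the cap's two upright grip wings, 18 mm above its underside; wings 36 mm long (along cap x), 4.5 mm thick, outer faces flat at cap y = +-23 mm: grip across these.
- vial_grey: Glass vial with grey cap, 22 mm across, 47 mm high, standing behind the work; origin at the centre of its underside. Leave alone.
- vial_purple: Glass vial with purple cap, 22 mm across, 47 mm high, standing behind the work; origin at the centre of its underside. Leave alone.
- therm: White digital thermometer, 20x125x12 mm, lying in front of the holder along y; origin at the centre of its underside. Leave alone.
Mind the look-alikes: they are no part of the job. What is meant by the spacer is not orange, pink or red, and is the smaller of those in its own colour.

How it is judged:
On the way, in this order (a step that is already met when the one before it is completed fails the run):
1. the filter lies flat on the seat, let go (horizontal distance between filter and base below 0.005 m and z of filter in the frame of base between 0.031 and 0.037 m and angle between filter's own z axis and vertical below 0.08 rad and contact force between the fingers and filter below 0.1 N), for 0.2 s.
2. the spacer lies flat on the filter, let go (horizontal distance between spacer and base below 0.006 m and z of spacer in the frame of base between 0.045 and 0.051 m and angle between each of spacer, filter's own z axis and vertical below 0.08 rad and horizontal distance between filter and base below 0.005 m and z of filter in the frame of base between 0.031 and 0.037 m and contact force between the fingers and spacer below 0.1 N), for 0.2 s.
3. the cap is pressed down over the head, and the spring with it (value of joint seat above 0.006 m and z of cap in the frame of base below 0.059 m and horizontal distance between cap and base below 0.006 m), for 0.05 s.
At the end, for the whole second after the job is handed in: Filter on the seat (centred within 5 mm), spacer on it (6 mm), cap on top (5 mm), all level within 0.08 rad; the cap locked under the T-head with nothing holding it, so that the seat stays 3 to 5.5 mm down and the cap's underside 57 to 62.5 mm above the foot's origin; all at rest and let go (value of joint seat between 0.003 and 0.0055 m and horizontal distance between each of cap, filter and base below 0.005 m and z of cap in the frame of base between 0.057 and 0.0625 m and angle between each of cap, filter, spacer's own z axis and vertical below 0.08 rad and z of filter in the frame of base between 0.027 and 0.0325 m and horizontal distance between spacer and base below 0.006 m and z of spacer in the frame of base between 0.041 and 0.0465 m and linear speed of cap below 0.01 m/s and contact force between the fingers and cap below 0.1 N); the robot touches nothing.
It fails at once if the cap is forced against the holder's post with more than 25 N (contact force between cap and base above 25 N).
It fails at once if the stack is forced onto the seat with more than 25 N (contact force between filter and base above 25 N).
It fails at once if a vial or the thermometer is shifted by more than 20 mm (distance of any of vial_grey, vial_purple, therm from where it was at the start of the episode above 0.02 m).
It fails at once if a vial is tipped (angle between any of vial_grey, vial_purple's own z axis and vertical above 0.5 rad).
It also fails if it takes over 72 s, if anything falls off the work surface, if the arm or the gripper's body presses on something with over 40 N, if the wrist force passes 120 N, or if a joint passes its speed limit or range.

## Working session

There is one attempt and no reset: what is moved stays moved. The work goes in short steps, Python scripts to look and compute and a tool call to move; the robot and the scene stay as the last step left them, time stands still between calls to the robot, and variables do not carry over. Pictures are saved under pics/ and viewed, at most 12 in all, crops included, and the job is handed in when it is done.

Besides the shell and the picture viewer there is one more tool, called as name(argument=value, ...) on one line, values as JSON. move_arm: Moves the arm, as the interface text tells. Its arguments: {"type":"object","properties":{"moves":{"type":"string"},"squeeze":{"type":"number"}},"required":["moves"]}

```bash
mkdir -p pics; cat > h.py <<'E'
import numpy as np, cv2
from bench import ctrl
def snap(n,f):
    s=ctrl.snapshot(n); np.savez('pics/'+f+'.npz',**s)
    cv2.imwrite('pics/'+f+'.png',cv2.cvtColor(s['frame'],cv2.COLOR_RGB2BGR)); return s
def load(f): return np.load('pics/'+f+'.npz')
def px2w(s,u,v,z):
    K=s['camera_matrix'];E=s['extrinsics']
    d=np.linalg.inv(K)@np.array([u,v,1.]); d=np.array([d[0],-d[1],-d[2]])
    R=E[:3,:3];t=E[:3,3]; c=-R.T@t; d=R.T@d
    return c+d*(z-c[2])/d[2]
def w2px(s,p):
    E=s['extrinsics'];q=E[:3,:3]@np.array(p)+E[:3,3]; q=s['camera_matrix']@np.array([q[0],-q[1],-q[2]]); return q[:2]/q[2]
E
python3 - <<'E'
from h import *
for n in ['top','side']:
    s=snap(n,n+'0'); E=s['extrinsics']; print(n,-E[:3,:3].T@E[:3,3],s.keys())
o=ctrl.observe();print(o)
E
```

```text
top [0.39352477 0.1816185  0.90559222] dict_keys(['frame', 'camera_matrix', 'extrinsics'])
side [0.32232056 0.89585064 0.50733352] dict_keys(['frame', 'camera_matrix', 'extrinsics'])
{'time_s': 0.1, 'joints': array([ 1.11776012,  0.53710101, -0.00442873,  1.53875055,  0.00262806,
        1.06729441, -0.07116359]), 'qd': array([ 3.17873172e-03, -3.10565722e-03,  3.02923730e-06, -3.40659112e-03,
       -4.24546931e-04,  7.79922311e-06, -3.63861407e-04]), 'tau': array([ 3.86411673e-03, -5.84563029e+01,  1.05261840e+00, -2.59775609e+01,
        1.27610826e-02,  4.64474870e-03, -2.14267635e-05]), 'tool_pos': array([ 0.24498399, -0.60146553,  0.2305032 ]), 'tcp_rot': array([-3.14005141e+00,  1.43959435e-04,  3.86949453e-01]), 'force': array([0.27989734, 0.41373267, 0.56654134]), 'torque': array([-0.01008966,  0.03268015,  0.01280867]), 'grip_force': 0.0, 'finger_gap': 0.08539924423492679}
```

View pics/top0.png

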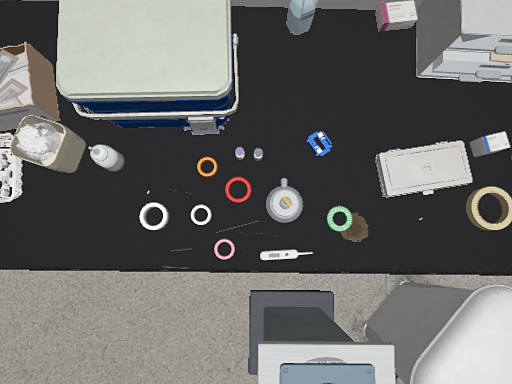

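View pics/side0.png

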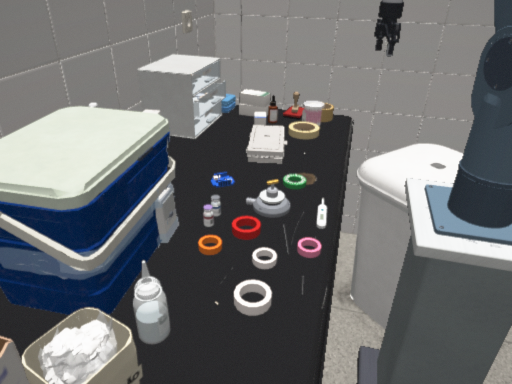

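Top view: base about (285,204), filter (340,218), small white spacer (201,215), cap (320,143), vials (240,153)/(258,154), thermometer (286,255). I'll measure and look closer.

```bash
python3 - <<'E'
from h import *
s=load('top0');f=s['frame'];hsv=cv2.cvtColor(f,cv2.COLOR_RGB2HSV)
def blob(m,c,r=30):
    k=np.zeros_like(m);cv2.circle(k,c,r,255,-1);m=m&k
    ct=max(cv2.findContours(m,cv2.RETR_EXTERNAL,cv2.CHAIN_APPROX_NONE)[0],key=cv2.contourArea)
    return ct
g=cv2.inRange(hsv,(45,60,40),(90,255,255));w=cv2.inRange(hsv,(0,0,110),(180,60,255));b=cv2.inRange(hsv,(100,120,60),(130,255,255))
for n,m,c,r,z in [('filter',g,(340,218),22,.012),('spacer',w,(201,215),15,.014),('cap',b,(320,143),25,.014),('base',w,(285,206),23,.02)]:
    ct=blob(m,c,r);e=cv2.fitEllipse(ct);h=cv2.minEnclosingCircle(ct);rr=cv2.minAreaRect(ct)
    print(n,e,h,rr,px2w(s,*e[0],z)); 
    a=px2w(s,h[0][0]-h[1],h[0][1],z)-px2w(s,h[0][0]+h[1],h[0][1],z);print(np.linalg.norm(a))
F=cv2.cvtColor(f,cv2.COLOR_RGB2BGR)
C=lambda u,v,k,z:cv2.resize(F[v-k:v+k,u-k:u+k],(z,z),interpolation=cv2.INTER_CUBIC)
S=cv2.imread('pics/side0.png')
D=lambda u,v,k,z:cv2.resize(S[v-k:v+k,u-k:u+k],(z,z),interpolation=cv2.INTER_CUBIC)
a=np.hstack([C(285,204,26,260),C(340,218,26,260),C(320,143,26,260)])
b=np.hstack([D(271,197,26,260),D(294,181,26,260),D(222,180,26,260)])
cv2.imwrite('pics/crop0.png',np.vstack([a,b]))
E
```

```text
filter ((338.8723449707031, 218.17564392089844), (25.865842819213867, 26.300607681274414), 109.56077575683594) ((338.8108215332031, 218.35134887695312), 13.553682327270508) ((339.0, 218.0), (26.0, 26.0), 90.0) [ 0.44266994 -0.0310027   0.012     ]
0.06544145967524932
spacer ((200.5655975341797, 214.39602661132812), (19.826873779296875, 20.020673751831055), 57.3358268737793) ((200.484375, 214.421875), 10.531604766845703) ((200.50001525878906, 214.50001525878906), (19.798988342285156, 19.798988342285156), 45.0) [0.44659414 0.30005753 0.014     ]
0.04993850901275273
cap ((319.5611267089844, 142.5983428955078), (20.93621063232422, 26.187339782714844), 141.2460479736328) ((319.0, 143.0), 13.341764450073242) ((319.5260009765625, 142.48199462890625), (24.792253494262695, 20.55480194091797), 55.304847717285156) [0.62737492 0.01451552 0.014     ]
0.06586402685217801
base ((283.83831787109375, 203.5944061279297), (35.48439407348633, 36.68628692626953), 169.3538818359375) ((284.0, 202.53846740722656), 19.564128875732422) ((283.7500305175781, 203.75), (36.06244659423828, 35.35533905029297), 45.0) [0.47496939 0.10228702 0.02      ]
0.09349683520326482
```

View pics/crop0.png

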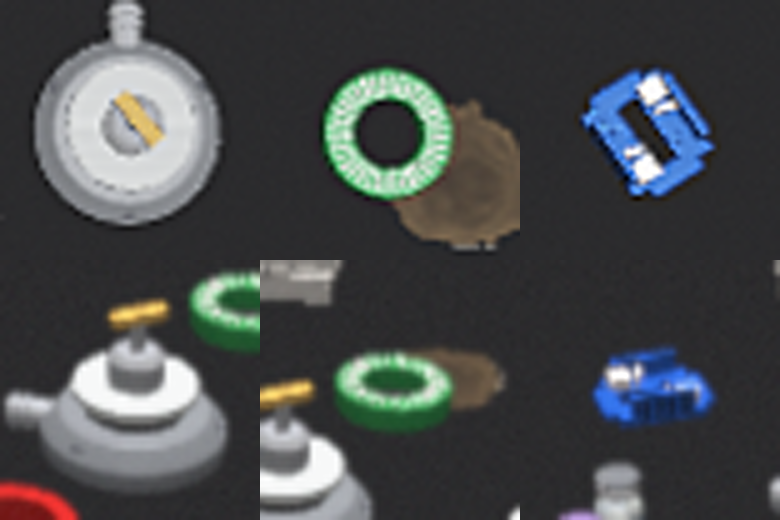

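The foot is near (0.475,0.102) with the bar at about 0.65 rad. The filter lies flat near (0.443,-0.031). The cap is upright with its slot also at about 0.65 rad. Next I move above the filter.

move_arm(moves="0 0 0 16.5 47.5 -4 85;0 0 0 16.5 47.5 -4 85;0 0 0 16.5 47.5 -4 85;0 0 0 16.5 47.5 -4 85;0 0 0 16.5 47.5 -4 85;0 0 0 16.5 47.5 -4 85;0 0 0 16.5 47.5 -4 85;0 0 0 16.5 47.5 -4 85;0 0 0 16.5 47.5 -4 85;0 0 0 16.5 47.5 -4 85;0 0 0 16.5 47.5 -4 85;0 0 0 16.5 47.5 -4 85")

```text
time_s: 1.6
tool_pos: [0.4434, -0.0305, 0.1831]
tcp_rot: [3.141, 0.0, 0.387]
force: [0.3, -1.3, 0.4]
finger_gap: 0.0854
grip_force: 0.0
```

```bash
python3 - <<'E'
from h import *
s=snap('wrist','w1');o=ctrl.observe();print(o['tool_pos'],o['tcp_rot'],o['joints'],o['time_s'])
E=s['extrinsics'];print(-E[:3,:3].T@E[:3,3],E[:3,:3],w2px(s,[.443,-.031,.014]))
E
```

```text
[ 0.4454389  -0.02317938  0.18317479] [-3.13865196 -0.00354422  0.39434764] [ 0.22278362  0.27777274 -0.309904    2.08749645  0.1125259   0.78964891
 -1.33158887] 1.65
[ 0.5064773  -0.00462455  0.32518819] [[ 3.76921935e-01 -9.26244858e-01 -5.64459653e-04]
 [ 8.93021430e-01  3.63563760e-01 -2.65205804e-01]
 [ 2.45850729e-01  9.94578101e-02  9.64191663e-01]] [255.46973422 180.35919194]
```

View pics/w1.png

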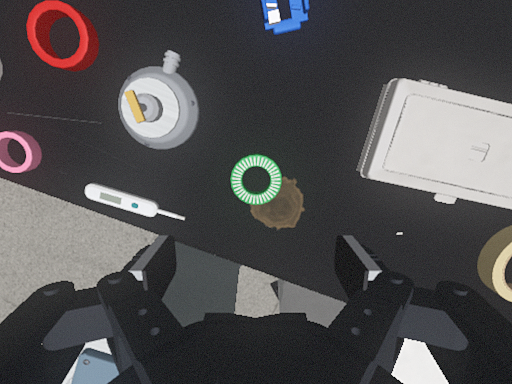

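Wrist view: filter centre about (256,180), head bar (136,107) from (127,92) to (145,121), barb at (171,62). The projected estimate agrees. I'll refine it.

```bash
cat >> h.py <<'E'
def cont(s,lo,hi,c,r):
    m=cv2.inRange(cv2.cvtColor(s['frame'],cv2.COLOR_RGB2HSV),lo,hi);k=np.zeros_like(m);cv2.circle(k,c,r,255,-1);m&=k
    return max(cv2.findContours(m,cv2.RETR_EXTERNAL,cv2.CHAIN_APPROX_NONE)[0],key=cv2.contourArea)
def fit(s,lo,hi,c,r,z):
    "world-plane minAreaRect of blob at height z: centre, size mm, angle of long side, circle"
    P=np.array([px2w(s,u,v,z)[:2]*1000 for u,v in cont(s,lo,hi,c,r)[:,0,:]],np.float32)
    (c0,sz,a)=cv2.minAreaRect(P); a=np.radians(a if sz[0]>sz[1] else a+90)
    return np.round(c0,1),np.round(sz,1),round((a+np.pi/2)%np.pi-np.pi/2,3),np.round(cv2.fitEllipse(P)[0],1)
GREEN=((45,60,40),(90,255,255));BLUE=((100,120,60),(130,255,255));BRASS=((15,90,90),(32,255,255));WHITE=((0,0,110),(180,60,255))
E
python3 - <<'E'
from h import *
s=snap('wrist','w2');print(ctrl.observe()['tool_pos'])
u=np.round(w2px(s,[.443,-.031,.014])).astype(int);b=np.round(w2px(s,[.475,.102,.072])).astype(int);print(u,b)
print(fit(s,*GREEN,tuple(map(int,u)),40,.014),fit(s,*BRASS,tuple(map(int,b)),30,.072))
t=load('top0')
print(fit(t,*GREEN,(340,218),22,.014),fit(t,*BRASS,(285,204),12,.072),px2w(t,286.3,202.4,.072))
E
```

```text
[ 0.44443452 -0.02630473  0.18316683]
[261 185] [141 113]
(array([443.8, -30.5]), array([61.8, 62.3]), np.float64(-0.383), array([444.1, -30.7])) (array([477.1, 100.3]), array([27.2,  8.4]), np.float64(0.69), array([477. , 100.3]))
(array([443.1, -30.9]), array([62.7, 62.5]), np.float64(1.561), array([442.7, -30.6])) (array([475.7, 101.3]), array([24.2,  7.8]), np.float64(0.682), array([475.6, 101.5])) [0.47296579 0.1014214  0.072     ]
```

move_arm(moves="0 0 0 1 1.5 -20 85;0 0 0 0 0 -35 85;0 0 0 0 0 -40 85;0 0 0 0 0 -35 85;0 0 0 0 0 -22 85;0 0 0 0 0 -15 85;0 0 0 0 0 -10 75;0 0 0 0 0 -5 68;0 0 0 0 0 0 66;0 0 0 0 0 0 66")

```text
time_s: 2.95
tool_pos: [0.4446, -0.0305, 0.0018]
tcp_rot: [3.141, -0.001, 0.387]
force: [-0.3, -0.3, -0.1]
finger_gap: 0.0661
grip_force: 0.0
```

move_arm(moves="0 0 0 0 0 -3 66;0 0 0 0 0 0 50;0 0 0 0 0 0 50;0 0 0 0 0 0 50;0 0 0 0 0 0 50", squeeze=25)

```text
time_s: 3.58
tool_pos: [0.4445, -0.0305, -0.0012]
tcp_rot: [3.141, -0.001, 0.387]
force: [-1.8, -0.2, 7.3]
finger_gap: 0.0615
grip_force: 25.5
```

move_arm(moves="0 0 0 0 0 10 50;0 0 0 0 0 30 50;0 0 0 0 0 40 50;0 0 0 5 20 25 50;0 0 0 9 37 0 50;0 0 0 9 37 0 50;0 0 0 9 37 0 50;0 0 0 0 0 0 50;0 0 0 0 0 0 50;0 0 0 0 0 0 50")

```text
time_s: 4.82
tool_pos: [0.4759, 0.099, 0.1033]
tcp_rot: [3.141, 0.001, 0.385]
force: [0.1, 0.7, -0.5]
finger_gap: 0.0612
grip_force: 27.5
```

```bash
python3 - <<'E'
from h import *
s=snap('wrist','w3');o=ctrl.observe();print(o['tool_pos'],o['tcp_rot'],o['force'],o['grip_force'])
T=load('top0');t=snap('top','t3')
F=lambda s:cv2.cvtColor(s['frame'],cv2.COLOR_RGB2BGR)
d=snap('side','s3')
cv2.imwrite('pics/c3.png',np.hstack([F(s)[100:340,106:406],cv2.resize(F(d)[140:220,220:320],(300,240))]))
E
```

```text
[0.47594083 0.09918037 0.103288  ] [3.14111117e+00 6.60264146e-04 3.84959727e-01] [ 0.07416731 -0.0441399  -0.61012071] 27.495181756094098
```

View pics/c3.png

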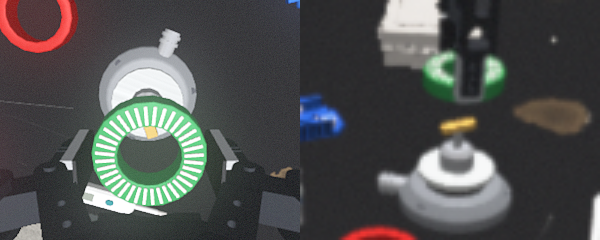

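```bash
python3 - <<'E'
from h import *
s=load('w3')
print(fit(s,*GREEN,(256,252),70,.1185))
t=load('t3')
print(fit(t,*GREEN,(285,204),40,.1185))
E
```

```text
(array([476.5,  99.1]), array([61., 62.]), np.float64(-0.148), array([477.6,  99.5]))
(array([448.1, 104. ]), array([32.7,  9.4]), np.float64(1.264), array([448.9, 103.9]))
```

move_arm(moves="0 0 0 0 1.5 -10 50;0 0 0 0 0 -20 50;0 0 0 0 0 -15 50;0 0 0 0 0 -10 50;0 0 0 0 0 -8 50;0 0 0 0 0 -5 50;0 0 0 0 0 -1 50;0 0 0 0 0 0 50")

```text
time_s: 5.98
tool_pos: [0.4764, 0.1021, 0.0345]
tcp_rot: [3.142, -0.0, 0.387]
force: [0.1, -0.3, -0.2]
finger_gap: 0.0614
grip_force: 27.5
```

move_arm(moves="0 0 0 0 -1 -1 50;0 0 0 0 0 -0.5 50;0 0 0 0 0 0 70;0 0 0 0 0 0 78;0 0 0 0 0 0 78;0 0 0 0 0 10 80;0 0 0 0 0 30 80;0 0 0 0 0 40 80;0 0 0 0 0 40 70;0 0 0 0 0 0 66;0 0 0 0 0 0 66")

```text
time_s: 7.35
tool_pos: [0.4758, 0.1008, 0.1527]
tcp_rot: [3.141, 0.0, 0.387]
force: [-0.3, -0.4, -0.3]
finger_gap: 0.0661
grip_force: 0.0
```

```bash
python3 - <<'E'
from h import *
s=snap('wrist','w4');o=ctrl.observe();print(o['tool_pos'],o['tcp_rot'],o['force'],o['joints'])
p=tuple(map(int,w2px(s,[.476,.101,.05])));h=tuple(map(int,w2px(s,[.476,.101,.072])));print(p)
print(fit(s,*GREEN,p,60,.048),fit(s,*BRASS,h,25,.072))
q=tuple(map(int,w2px(s,[.447,.3,.016])));print(q)
try: print(fit(s,*WHITE,q,40,.016))
except Exception as e: print(e)
t=snap('top','t4');print(fit(t,*WHITE,(201,215),15,.016))
E
```

```text
[0.47547269 0.10074074 0.15214973] [-3.14151061e+00  1.44595226e-03  3.86883629e-01] [-0.98261517 -0.29800417 -1.15981723] [-0.04212207  0.39448753 -0.31471345  2.01478269  0.17375221  0.75890511
 -1.644826  ]
(255, 194)
(array([475.6, 100.8]), array([62.6, 59.6]), np.float64(0.356), array([475.4, 100.9])) (array([477.5, 101.8]), array([27.4,  8.4]), np.float64(0.691), array([477. , 101.3]))
(64, 140)
(array([449. , 296.1]), array([47.2, 56.3]), np.float64(-1.184), array([449.6, 296.7]))
(array([446.3, 299.9]), array([47.4, 46.5]), np.float64(0.811), array([446.6, 299.7]))
```

View pics/w4.png

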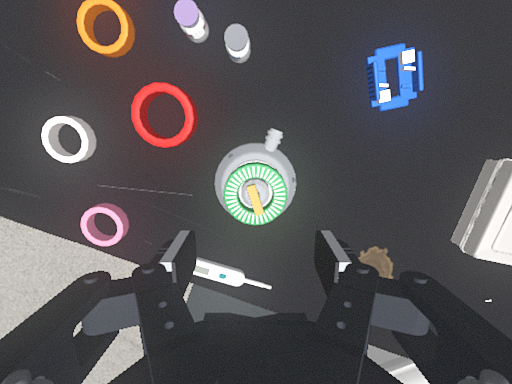

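Filter is seated on the holder (centre about (255,194), the green ring encircling the bar). Next is the spacer, at px (68,139).

move_arm(moves="0 0 0 -5 33 0 66;0 0 0 -5 33 0 66;0 0 0 -5 33 0 66;0 0 0 -5 33 0 60;0 0 0 -5 33 -10 60;0 0 0 -5 33 -10 60;0 0 0 0 0 -10 60;0 0 0 0 0 0 60;0 0 0 0 0 0 60;0 0 0 0 0 0 60")

```text
time_s: 8.7
tool_pos: [0.4467, 0.2982, 0.1231]
tcp_rot: [3.141, -0.0, 0.385]
force: [0.3, 0.2, -0.1]
finger_gap: 0.0601
grip_force: 0.0
```

```bash
python3 - <<'E'
from h import *
s=snap('wrist','w5');o=ctrl.observe();print(o['tool_pos'],o['tcp_rot'])
q=tuple(map(int,w2px(s,[.4465,.2998,.016])));print(q)
print(fit(s,*WHITE,q,45,.016))
m=cont(s,*WHITE,q,45)
E
```

```text
[0.44668573 0.29839701 0.12314071] [ 3.14137728e+00 -5.04456294e-04  3.85626769e-01]
(253, 193)
(array([449., 301.]), array([49.7, 47.4]), np.float64(0.385), array([448.8, 301.2]))
```

move_arm(moves="0 0 0 1.5 1.5 -20 60;0 0 0 0 0 -35 60;0 0 0 0 0 -30 60;0 0 0 0 0 -20 60;0 0 0 0 0 -10 60;0 0 0 0 0 -5 60;0 0 0 0 0 0 56;0 0 0 0 0 0 36;0 0 0 0 0 0 36;0 0 0 0 0 0 36;0 0 0 0 0 0 36", squeeze=25)

```text
time_s: 10.12
tool_pos: [0.4483, 0.3009, 0.0037]
tcp_rot: [-3.141, -0.001, 0.387]
force: [-0.3, -0.1, 5.9]
finger_gap: 0.0458
grip_force: 26.1
```

move_arm(moves="0 0 0 0 0 10 36;0 0 0 0 0 30 36;0 0 0 0 0 40 36;0 0 0 0 0 30 36;0 0 0 0 0 0 36;0 0 0 0 0 0 36;0 0 0 0 0 0 36")

```text
time_s: 11.0
tool_pos: [0.447, 0.3, 0.1117]
tcp_rot: [3.141, 0.002, 0.387]
force: [0.6, -0.9, -0.2]
finger_gap: 0.0461
grip_force: 25.9
```

```bash
python3 - <<'E'
from h import *
s=snap('wrist','w6');d=snap('side','s6');o=ctrl.observe();print(o['tool_pos'],o['tcp_rot'],o['finger_gap'],o['force'])
F=lambda s:cv2.cvtColor(s['frame'],cv2.COLOR_RGB2BGR)
u,v=map(int,w2px(d,o['tool_pos']));print(u,v)
v=max(v,60)
cv2.imwrite('pics/c6.png',np.hstack([F(s)[100:340,106:406],cv2.resize(F(d)[v-40:v+40,u-50:u+50],(300,240))]))
E
```

```text
[0.44713986 0.30017048 0.11188362] [3.14128908e+00 1.73645774e-03 3.86913568e-01] 0.04650808015899459 [-0.36772147  0.16811759 -0.52705027]
265 213
```

View pics/c6.png

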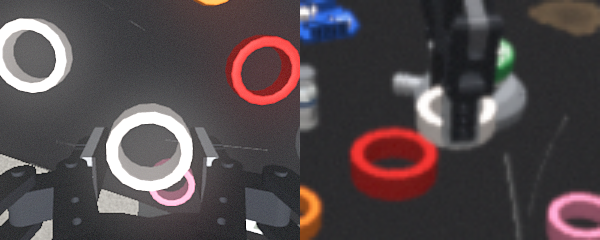

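```bash
python3 - <<'E'
from h import *
s=load('w6')
for lo in (150,190,220,240): print(lo,fit(s,(0,0,lo),(180,60,255),(106+149,100+150),48,.1242))
E
```

```text
150 (array([448.1, 300.2]), array([51. , 48.2]), np.float64(1.041), array([448.2, 300.4]))
190 (array([446.8, 299.4]), array([48.4, 46.8]), np.float64(1.041), array([446.6, 299.8]))
220 (array([446.6, 299.5]), array([48.3, 46.4]), np.float64(1.041), array([446.5, 299.8]))
240 (array([446.5, 299.5]), array([48.2, 46.2]), np.float64(1.041), array([446.5, 299.8]))
```

move_arm(moves="0 0 0 5 -33 0 36;0 0 0 5 -33 0 36;0 0 0 5 -33 0 36;0 0 0 5 -33 0 36;0 0 0 5 -33 0 36;0 0 0 5 -34 0 36;0 0 0 0 0 0 36;0 0 0 0 0 0 36;0 0 0 0 0 0 36;0 0 0 0 0 0 36")

```text
time_s: 12.35
tool_pos: [0.4775, 0.1025, 0.1128]
tcp_rot: [-3.141, -0.0, 0.388]
force: [-0.7, 1.0, -0.2]
finger_gap: 0.0462
grip_force: 25.9
```

```bash
python3 - <<'E'
from h import *
s=snap('wrist','w7');o=ctrl.observe();z=o['tool_pos'][2];print(o['tool_pos'],o['finger_gap'],o['force'])
print(fit(s,(0,0,230),(180,60,255),(255,250),48,z+.0123))
E
```

```text
[0.47758157 0.10234553 0.11278068] 0.04579155604360824 [ 0.38363087  0.21804779 -0.26626213]
(array([477.4, 102.7]), array([46. , 45.9]), np.float64(0.389), array([477.4, 102.8]))
```

move_arm(moves="0 0 0 0 0 -15 36;0 0 0 0 0 -17 36;0 0 0 0 0 -12 36;0 0 0 0 0 -8 36;0 0 0 0 0 -5 36;0 0 0 0 0 -3 36;0 0 0 0 0 0 36;0 0 0 0 0 0 36")

```text
time_s: 13.4
tool_pos: [0.478, 0.1016, 0.0531]
tcp_rot: [3.141, -0.001, 0.387]
force: [-0.1, -0.4, -0.2]
finger_gap: 0.0463
grip_force: 25.9
```

move_arm(moves="0 0 0 -0.5 0 -1.2 36;0 0 0 0 0 0 36;0 0 0 0 0 0 56;0 0 0 0 0 0 66;0 0 0 0 0 0 66;0 0 0 0 0 15 66;0 0 0 0 0 30 66;0 0 0 0 0 40 66;0 0 0 0 0 20 66;0 0 0 0 0 0 66;0 0 0 0 0 0 66")

```text
time_s: 14.78
tool_pos: [0.4767, 0.1013, 0.1563]
tcp_rot: [3.142, 0.001, 0.387]
force: [0.1, 0.0, -0.4]
finger_gap: 0.0657
grip_force: 0.0
```

```bash
python3 - <<'E'
from h import *
s=snap('wrist','w8');o=ctrl.observe();print(o['tool_pos'],o['joints'],o['force'])
P=lambda p:tuple(map(int,w2px(s,p)))
print(fit(s,(0,0,230),(180,60,255),P([.477,.101,.064]),35,.064),fit(s,*BRASS,P([.477,.101,.072]),25,.072))
print(fit(s,*BLUE,P([.627,.0145,.012]),50,.012))
print(fit(load('t4'),*BLUE,(320,143),25,.012))
F=cv2.cvtColor(s['frame'],cv2.COLOR_RGB2BGR)
C=lambda u,v,k:cv2.resize(F[max(v-k,0):v+k,u-k:u+k],(390,390),interpolation=cv2.INTER_CUBIC)
cv2.imwrite('pics/c8.png',np.hstack([C(*P([.477,.101,.064]),45),C(*P([.627,.0145,.012]),32)]))
print(P([.627,.0145,.012]),P([.477,.101,.064]))
E
```

```text
[0.4765264  0.10128543 0.15592862] [-0.01393998  0.39423099 -0.34960984  2.00770466  0.1895844   0.77185292
 -1.65948373] [ 0.04221381 -0.39767427 -0.30677612]
(array([476.4, 101.4]), array([48.4, 52.9]), np.float64(-1.155), array([476.9, 101.5])) (array([477.4, 101.7]), array([27.5,  7.7]), np.float64(0.682), array([476.6, 100.9]))
(array([628.4,  15.5]), array([58.8, 53.8]), np.float64(0.589), array([627. ,  16.2]))Traceback (most recent call last):
  File "<stdin>", line 6, in <module>
  File "h.py", line 19, in fit
    P=np.array([px2w(s,u,v,z)[:2]*1000 for u,v in cont(s,lo,hi,c,r)[:,0,:]],np.float32)
                                                  ~~~~^^^^^^^^^^^^^
  File "h.py", line 16, in cont
    return max(cv2.findContours(m,cv2.RETR_EXTERNAL,cv2.CHAIN_APPROX_NONE)[0],key=cv2.contourArea)
ValueError: max() iterable argument is empty
```

move_arm(moves="0 0 1.2 15 -8.5 0 66;0 0 1.2 15 -8.5 0 66;0 0 1.2 15 -8.5 0 66;0 0 1.2 15 -8.5 0 66;0 0 1.2 15 -8.5 0 66;0 0 1.2 15 -8.5 0 66;0 0 1.2 15 -8.5 0 66;0 0 1.2 15 -8.5 0 66;0 0 1.2 15 -8.5 0 66;0 0 1.2 15 -8.5 0 66")

```text
time_s: 16.08
tool_pos: [0.6269, 0.0162, 0.1551]
tcp_rot: [-3.14, -0.001, 2.068]
force: [-0.3, 1.6, 0.3]
finger_gap: 0.066
grip_force: 0.0
```

move_arm(moves="0 0 1.2 0 0 0 66;0 0 1.2 0 0 0 66;0 0 1.2 0 0 0 66;0 0 1.2 0 0 0 66;0 0 1.2 0 0 0 66;0 0 1.2 0 0 0 66;0 0 1.2 0 0 0 66;0 0 1.2 0 0 0 66;0 0 1.2 0 0 0 66;0 0 1.2 0 0 0 66;0 0 0 0 0 0 66;0 0 0 0 0 0 66")

```text
time_s: 17.58
tool_pos: [0.6269, 0.0166, 0.1559]
tcp_rot: [3.141, -0.001, -2.548]
force: [0.3, 0.4, -0.0]
finger_gap: 0.0662
grip_force: 0.0
```

```bash
python3 - <<'E'
from h import *
s=snap('wrist','w9');o=ctrl.observe();print(o['tool_pos'],o['tcp_rot'],o['joints'],o['force'])
P=lambda p:tuple(map(int,w2px(s,p)))
u,v=P([.627,.0155,.012]);print(u,v)
F=cv2.cvtColor(s['frame'],cv2.COLOR_RGB2BGR)
k=50;cv2.imwrite('pics/c9.png',cv2.resize(F[v-k:v+k,u-k:u+k],(600,600),interpolation=cv2.INTER_CUBIC))
for z in(.006,.012,.018):print(fit(s,*BLUE,(u,v),60,z))
E
```

```text
[0.62698859 0.01658547 0.15617865] [ 3.14119941e+00 -4.68290028e-04 -2.54781197e+00] [ 0.55659241  0.82689465 -1.02345531  1.62076748  0.76248996  1.14187946
  1.50459692] [-0.0813158  -0.15108676 -0.72452564]
253 182
(array([628.3,  14.5]), array([60. , 47.9]), np.float64(0.569), array([628.7,  14.6]))
(array([627.1,  13.8]), array([58.8, 46.9]), np.float64(0.569), array([627.5,  13.9]))
(array([626. ,  13.1]), array([57.6, 45.9]), np.float64(0.569), array([626.3,  13.1]))
```

View pics/c9.png

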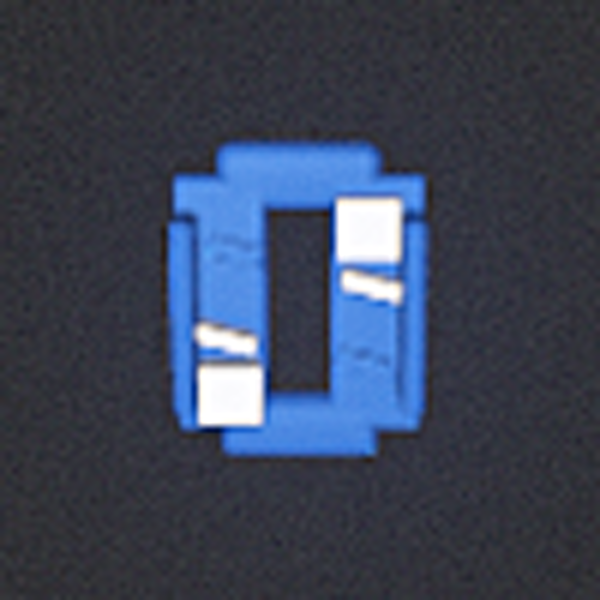

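```bash
python3 - <<'E'
from h import *
s=load('w9')
for u,v in[(252.7,182),]: print(px2w(s,u,v,.006),px2w(s,u,v,.003))
m=cv2.inRange(cv2.cvtColor(s['frame'],cv2.COLOR_RGB2HSV),(0,0,0),(180,255,80));k=np.zeros_like(m);cv2.rectangle(k,(253-50+44,182-50+33),(253-50+56,182-50+68),255,-1)
ct=max(cv2.findContours(m&k,0,1)[0],key=cv2.contourArea);P=np.array([px2w(s,a,b,.006)[:2]*1000 for a,b in ct[:,0,:]],np.float32);print(cv2.minAreaRect(P))
E
```

```text
[0.62837953 0.01494826 0.006     ] [0.62895547 0.01531134 0.003     ]
((628.2493286132812, 14.552877426147461), (33.170799255371094, 10.201774597167969), 33.958892822265625)
```

move_arm(moves="0 0 -0.1 1.2 -1.8 -20 66;0 0 0 0 0 -35 66;0 0 0 0 0 -40 66;0 0 0 0 0 -30 66;0 0 0 0 0 -16 60;0 0 0 0 0 -10 58;0 0 0 0 0 0 58;0 0 0 0 0 0 40;0 0 0 0 0 0 36;0 0 0 0 0 0 36;0 0 0 0 0 0 36", squeeze=60)

```text
time_s: 19.0
tool_pos: [0.6294, 0.015, 0.0069]
tcp_rot: [-3.141, 0.002, -2.559]
force: [0.0, -0.1, 5.9]
finger_gap: 0.0445
grip_force: 61.8
```

move_arm(moves="0 0 0 0 0 15 36;0 0 0 0 0 35 36;0 0 0 0 0 40 36;0 0 0 -10 6 20 36;0 0 0.1 -22 12 0 36;0 0 0.2 -30 17 0 36;0 0 0.2 -30 17 0 36;0 0 0.2 -30 17 0 36;0 0 0 -30 17 0 36;0 0 0 0 0 0 36;0 0 0 0 0 0 36;0 0 0 0 0 0 36")

```text
time_s: 20.5
tool_pos: [0.477, 0.1002, 0.1155]
tcp_rot: [-3.141, 0.0, -2.463]
force: [0.3, -0.6, -0.9]
finger_gap: 0.0445
grip_force: 61.2
```

```bash
python3 - <<'E'
from h import *
s=snap('wrist','w10');o=ctrl.observe();p=o['tool_pos'];print(p,o['tcp_rot'],o['joints'],o['force'],o['finger_gap'])
P=lambda p:tuple(map(int,w2px(s,p)))
u,v=P(p-[0,0,.001]);print(u,v,P([.477,.1013,.072]))
F=cv2.cvtColor(s['frame'],cv2.COLOR_RGB2BGR)
k=60;cv2.imwrite('pics/c10.png',cv2.resize(F[v-k:v+k,u-k:u+k],(600,600),interpolation=cv2.INTER_CUBIC))
print(fit(s,*BLUE,(u,v),60,p[2]-.001),fit(s,*BLUE,(u,v),60,p[2]+.011))
print(fit(s,*BRASS,(u,v),40,.072))
E
```

```text
[0.47697593 0.10026727 0.11551231] [-3.14156440e+00  1.66644469e-04 -2.46292624e+00] [ 0.51335689  0.71034901 -1.07400357  2.0060876   0.80044491  0.92527027
  1.2579359 ] [0.11637857 0.0859236  0.40844552] 0.04430126559189917
255 238 (256, 214)
(array([476.7,  99.6]), array([59.1, 49.6]), np.float64(0.686), array([476.4, 100.1])) (array([472.4,  96.2]), array([54.1, 45.4]), np.float64(0.686), array([472.1,  96.6]))Traceback (most recent call last):
  File "<stdin>", line 8, in <module>
  File "h.py", line 21, in fit
    return np.round(c0,1),np.round(sz,1),round((a+np.pi/2)%np.pi-np.pi/2,3),np.round(cv2.fitEllipse(P)[0],1)
                                                                                     ~~~~~~~~~~~~~~^^^
cv2.error: OpenCV(4.12.0) /io/opencv/modules/imgproc/src/shapedescr.cpp:361: error: (-201:Incorrect size of input array) There should be at least 5 points to fit the ellipse in function 'fitEllipseNoDirect'
```

View pics/c10.png

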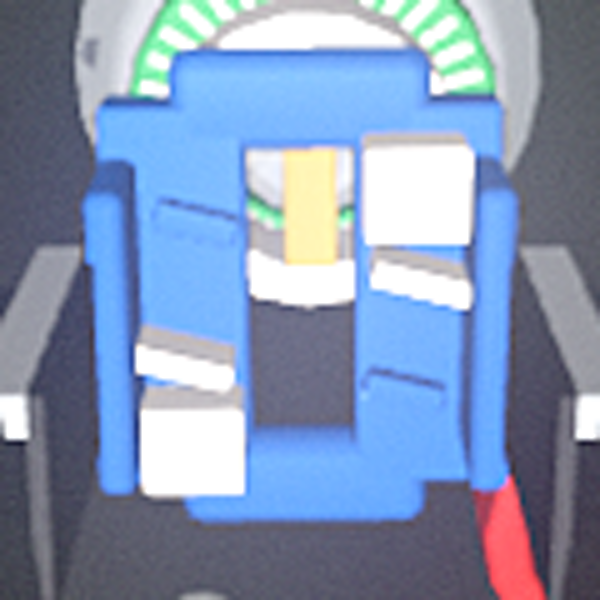

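move_arm(moves="0 0 0 0.4 0.7 -10 36;0 0 0 0 0 -12 36;0 0 0 0 0 -8 36;0 0 0 0 0 -4 36;0 0 0 0 0 0 36;0 0 0 0 0 0 36;0 0 0 0 0 0 36")

```text
time_s: 21.42
tool_pos: [0.477, 0.1015, 0.0819]
tcp_rot: [-3.141, 0.0, -2.462]
force: [-0.0, 1.0, -0.9]
finger_gap: 0.0442
grip_force: 61.2
```

```bash
python3 - <<'E'
from h import *
s=snap('wrist','w11');o=ctrl.observe();p=o['tool_pos'];print(p,o['tcp_rot'],o['force'])
u,v=map(int,w2px(s,p));F=cv2.cvtColor(s['frame'],cv2.COLOR_RGB2BGR)
k=45;cv2.imwrite('pics/c11.png',cv2.resize(F[v-k:v+k,u-k:u+k],(540,540),interpolation=cv2.INTER_CUBIC))
E
```

```text
[0.47697857 0.10146085 0.0818277 ] [-3.14131237e+00  4.28197890e-04 -2.46158513e+00] [ 0.04245941  0.50517989 -0.94841546]
```

View pics/c11.png

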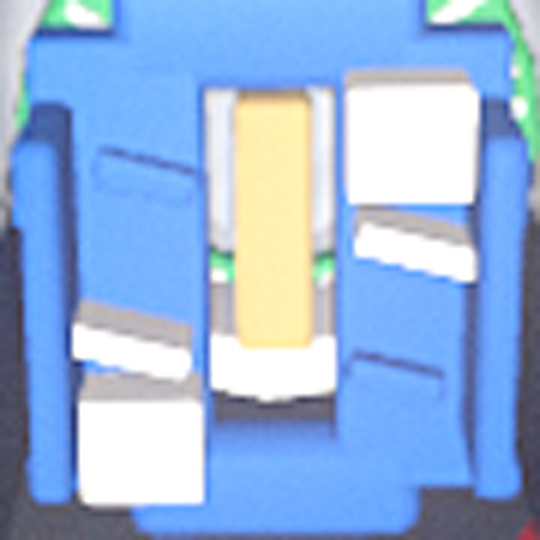

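The bar lies centred and parallel in the slot (bar px 237–312, slot 206–338). I'll lower gently.

move_arm(moves="0 0 0 0 0 -2 36;0 0 0 0 0 -2 36;0 0 0 0 0 -2 36;0 0 0 0 0 -1 36;0 0 0 0 0 0 36;0 0 0 0 0 0 36")

```text
time_s: 22.22
tool_pos: [0.4768, 0.1015, 0.0746]
tcp_rot: [3.142, 0.0, -2.462]
force: [-0.2, 0.0, -0.9]
finger_gap: 0.0443
grip_force: 61.2
```

The head has entered the slot without force. Now pressing down.

move_arm(moves="0 0 0 0 0 -2 36;0 0 0 0 0 -2 36;0 0 0 0 0 -2 36;0 0 0 0 0 -1.5 36;0 0 0 0 0 -1.5 36;0 0 0 0 0 0 36;0 0 0 0 0 0 36")

```text
time_s: 23.1
tool_pos: [0.4769, 0.1015, 0.0661]
tcp_rot: [-3.141, -0.0, -2.461]
force: [-1.8, -0.9, 8.5]
finger_gap: 0.0441
grip_force: 62.2
```

move_arm(moves="0 0 0 0 0 -1.2 36;0 0 0 0 0 -1.2 36;0 0 0 0 0 -1.1 36;0 0 0 0 0 0 36;0 0 0 0 0 0 36")

```text
time_s: 23.72
tool_pos: [0.4769, 0.1015, 0.0628]
tcp_rot: [-3.141, -0.0, -2.461]
force: [-2.1, -2.5, 13.1]
finger_gap: 0.0446
grip_force: 62.6
```

move_arm(moves="0 0 -0.6 0 0 0 36;0 0 -0.8 0 0 0 36;0 0 -0.8 0 0 0 36;0 0 -0.8 0 0 0 36;0 0 0 0 0 0 36;0 0 0 0 0 0 36")

```text
time_s: 24.48
tool_pos: [0.4783, 0.1022, 0.0633]
tcp_rot: [-3.142, 0.003, -2.881]
force: [-0.5, -0.9, 11.9]
finger_gap: 0.044
grip_force: 62.5
```

move_arm(moves="0 0 -0.8 0 0 -0.4 36;0 0 -0.8 0 0 0 36;0 0 -0.8 0 0 0 36;0 0 -0.8 0 0 0 36;0 0 0 0 0 0 36;0 0 0 0 0 0 36")

```text
time_s: 25.22
tool_pos: [0.4785, 0.1024, 0.063]
tcp_rot: [3.14, 0.003, 2.956]
force: [0.2, -0.8, 12.5]
finger_gap: 0.044
grip_force: 62.6
```

```bash
python3 - <<'E'
from h import *
o=ctrl.observe();print(o['joints'],o['torque'],o['tool_pos'])
E
```

```text
[ 0.33064224  0.69376086 -0.81229116  2.03239752  0.75918992  0.74054857
  0.4250185 ] [-0.13144411  0.10091295 -0.15995455] [0.47848054 0.10240436 0.0630239 ]
```

move_arm(moves="0 0 -0.8 -0.4 -0.3 0 36;0 0 -0.8 -0.4 -0.3 0 36;0 0 -0.8 0 0 0 36;0 0 -0.8 0 0 0 36;0 0 0 0 0 0 36;0 0 0 0 0 0 36")

```text
time_s: 25.98
tool_pos: [0.4778, 0.1019, 0.063]
tcp_rot: [3.139, 0.002, 2.509]
force: [0.1, 0.1, 11.9]
finger_gap: 0.0437
grip_force: 62.6
```

move_arm(moves="0 0 0 0 0 1.5 36;0 0 0 0 0 1.5 36;0 0 0 0 0 1 36;0 0 0 0 0 0 36;0 0 0 0 0 0 36")

```text
time_s: 26.6
tool_pos: [0.4777, 0.1019, 0.0667]
tcp_rot: [3.138, 0.002, 2.509]
force: [1.8, 1.0, 8.7]
finger_gap: 0.0442
grip_force: 62.0
```

move_arm(moves="0 0 0 0 0 0.5 36;0 0 0 0 0 0.5 36;0 0 0 0 0 0 36")

```text
time_s: 26.98
tool_pos: [0.4776, 0.1018, 0.0671]
tcp_rot: [3.138, 0.001, 2.509]
force: [4.2, 2.9, -0.8]
finger_gap: 0.0446
grip_force: 61.7
```

Force dropped to zero while the height stayed put, so the cap is locked. Now I release it and retreat.

move_arm(moves="0 0 0 0 0 0 50;0 0 0 0 0 0 60;0 0 0 0 0 0 66;0 0 0 0 0 0 66;0 0 0 0 0 15 66;0 0 0 0 0 30 66;0 0 0 0 0 40 66;0 0 0 0 0 20 66;0 0 0 0 0 0 66;0 0 0 0 0 0 66")

```text
time_s: 28.22
tool_pos: [0.4753, 0.1004, 0.1708]
tcp_rot: [-3.14, -0.001, 2.509]
force: [0.1, -0.4, -1.0]
finger_gap: 0.0661
grip_force: 0.0
```

```bash
python3 - <<'E'
from h import *
s=snap('wrist','w12');d=snap('side','s12');o=ctrl.observe();p=np.array([.477,.1015,.066]);print(o['tool_pos'],o['force'])
F=lambda s:cv2.cvtColor(s['frame'],cv2.COLOR_RGB2BGR)
u,v=map(int,w2px(s,p));a,b=map(int,w2px(d,p))
R=lambda i:cv2.resize(i,(390,390),interpolation=cv2.INTER_CUBIC)
cv2.imwrite('pics/c12.png',np.hstack([R(F(s)[v-45:v+45,u-45:u+45]),R(F(d)[b-30:b+30,a-30:a+30])]))
print(fit(s,*BLUE,(u,v),60,.066))
E
```

```text
[0.47517858 0.10052785 0.17058873] [0.12407774 1.0026339  0.28281909]
(array([477.2, 103.2]), array([46.9, 59.6]), np.float64(-0.606), array([477.3, 103.4]))
```

View pics/c12.png

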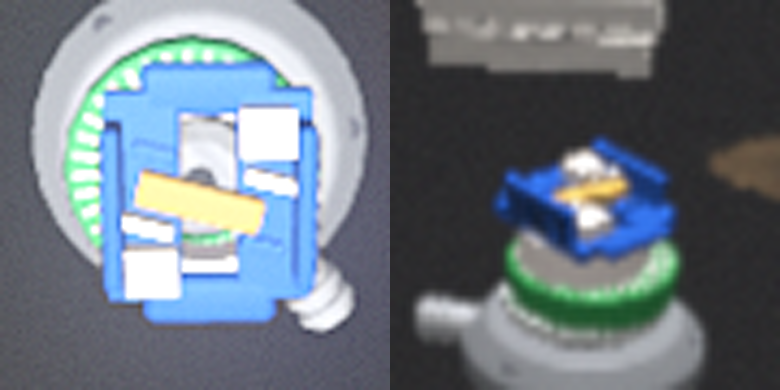

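```bash
python3 - <<'E'
from h import *
s=load('w12');u,v=map(int,w2px(s,[.477,.1015,.066]))
q=lambda a,b,z:(px2w(s,u-45+a/4.333,v-45+b/4.333,z)*1000).round(1)
print(q(208,195,.066),q(200,203,.072),fit(s,*BRASS,(u,v),30,.072),q(209,195,.063))
t=snap('top','t12');print(fit(t,*BLUE,(286,203),25,.068),fit(t,*BRASS,(286,203),14,.072))
E
```

```text
[477.7 103.5  66. ] [476.8 102.   72. ] (array([478.4, 108.2]), array([12.5,  0.9]), np.float64(0.685), array([478.5, 108.3])) [478.5 103.2  63. ]Traceback (most recent call last):
  File "<stdin>", line 5, in <module>
  File "h.py", line 19, in fit
    P=np.array([px2w(s,u,v,z)[:2]*1000 for u,v in cont(s,lo,hi,c,r)[:,0,:]],np.float32)
                                                  ~~~~^^^^^^^^^^^^^
  File "h.py", line 16, in cont
    return max(cv2.findContours(m,cv2.RETR_EXTERNAL,cv2.CHAIN_APPROX_NONE)[0],key=cv2.contourArea)
ValueError: max() iterable argument is empty
```

The cap sits about 2 mm from centre, with the bar in the notches and everything level. Handing in.

```bash
python3 -c "
from bench import ctrl
print(ctrl.close_job())"
```

```text
the job is handed in; nothing more can be done
None
```

I stacked the filter, spacer and cap on the post, locked the cap under the T-head after a 75° clockwise turn, and handed the job in at about 28 s; highest vertical force read about 13 N, cap about 2 mm off centre in the last picture, and no verdict came back.

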